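# Change over the finished bay of a dish incubator

### The arm

A 7-joint arm with a two-finger parallel gripper is mounted at the origin on the work surface. World frame = base frame: x ahead of the robot, y to its left, z up, the work surface at z = 0. Lengths are in m, angles in rad, forces in N, time in s.
With the tool pointing down it reaches from about 0.425 to 0.925 m from the base axis. Payload 6.8 kg.
Tool frame: the origin (TCP) lies at the very end of the fingers, on their centre line; the grasp point (between the pads) lies 19 mm behind it (grip_point_offset is the distance from the TCP to the grasp point, in m); z points along the fingers, y is the line along which they close (so a half turn about z gives the same grasp; the last joint's range is limited). The gripper opens to 85 mm and grips with 20 to 120 N. Pads are 22 mm wide; open, the fingers measure 114 mm over their backs; the gripper's body (76 mm by 85 mm) begins 54 mm behind the grasp point. The pads swing forward as they close: fully open they stand 13 mm farther back than shut.
Start: joints at [1.202, 0.477, 0.022, 1.555, -0.011, 1.109, -0.083], TCP at [0.174, -0.652, 0.231] pointing down, gripper open.
Joint ranges: [-2.96, 2.96], [-0.34, 2.1], [-1.41, 1.46], [0.24, 2.44], [-1.37, 4.51], [0.17, 1.92], [-2.96, 2.96]. Speed limits (rad/s): [2.39, 2.39, 3.14, 3.14, 3.14, 3.14, 3.14].

### API

Orientations are given as a unit quaternion [w, x, y, z].
In Python, from station import * gives the robot as it stands.
- The arm moves only by the tool carry_out, never from a script. Its argument "rows" is text: rows parted by semicolons, each of 4 numbers parted by spaces: the shift along the world's x, y, z in mm, then the turn about the world's z in degrees. In form: dx dy dz yaw; .... A call has 1 to 10 rows; each row shifts and turns the commanded pose from where the row before left it; what a row does not reach is not made up. A row lasts 1/8 s, in which the tool goes at most 62.5 mm and 10.7 degrees, less where a joint would pass 70% of its speed; a pose out of reach is approached as far as the arm can. A call is refused whole if a number of a shift passes 62.5 or a number of a turn 10.7, either way. A call with a gripper value outside its range is refused whole. "claw" is the finger opening in mm, from 0 to 85.4, set as the call begins (left out, the last holds). The fingers move at their own pace and stop on an object; "force" is the grip in N (left out, the last holds). Time passes only in rows, so rows that do not move let the fingers close. It gives the time, the measured TCP pose, the force, the opening and the grip force at its end, in the units of the state.
- get_obs(): the state, without advancing time (a new reading comes with each control period).
- read_camera(name): name is "side" or "top" or "wrist"; returns a dict with "img" (400x640x3 uint8, blue, green, red), "fov_y" (degrees; the focal length in pixels is half the picture's height over the tangent of half this angle, whatever the lens; pixels are square), "cx", "cy" (the principal point, pixels), "distortion" ([k1, k2, p1, p2, k3] as OpenCV has them; the pictures are not rectified), "world_to_cam" (4x4, takes a point from world to camera coordinates). Camera axes: x right, y up, looking along -z (the intrinsics and any distortion apply to the point x, -y, -z); pixel columns grow to the right and rows downward; lengths in m; the calibration is good to about 2 mm. A picture is of the moment at which its call begins. There is no depth.
- hand_in(): hands the job in; it is judged then, once.
Trained networks look in the newest picture that a camera, given by its name, has taken for a name from the list of things; names that differ only in an ending like _2 or _b are one class to them, and where a whole thing is asked for, a point or a joint stands for the part that bears it (a point fixed in the world has none). Each returns a list of dicts, best first, with "confidence" (0 to 1); they miss things now and then, are a little off and sometimes report something else, mostly with a low value. They report only what shows in the picture. A call takes as long as a camera call.
- recognise(camera, thing): "centre" ([column, row] in pixels, amid what is visible of it).
- outline_of(camera, thing): "pixels" (400x640 bool, what is visible of it) and "centre" ([column, row] in pixels, amid what is visible of it).
- place_of(camera, thing): "centre" ([column, row] in pixels: a listed point, or the origin of a listed thing).
The state is a dict: "t": time; "q": joint angles; "joint_vel": joint speeds; "joint_torque": joint torques, N m; "eef_pos": TCP position; "tool_rot": TCP orientation; "contact_force": force on the tool from outside, world axes, zero at the start; "torque": the same for the moment, N m; "gripper_width": opening from 0.0 (shut) to 1.0 (fully open); "grasp_force": force on a finger pad.
Only numpy, scipy, OpenCV 4.12 (cv2) and the standard library are available. Lean on these libraries where they do the work, as an engineer would, in place of code of your own. Each camera call takes 0.05 s, during which the arm holds its last target. There are 200 camera calls.

### The job

One bay of the dish incubator is still running under its cap and must be left alone; the other has finished: move its amber dishes into the steel discard tray, then stack the new batch squarely between that bay's guide rods, the blue-lidded control dish at the bottom on the plate, then all the white-lidded sample dishes from the bench, then the free cap on top. Finally press that bay's own green start button right down. Do not press the other bay's button, and leave the other things on the bench where they are.

Things in the scene. Friction and masses are not known exactly. Their poses are not given: they have to be found in the camera images.
- incubator: two-bay dish incubator, fixed: low white housing 200 mm (x) by 300 mm (y) by 55 mm high with a grey deck; its -x side (dark panel) faces the robot. Origin: centre of its underside, z up. Two bays side by side on the deck; 95 mm in front (-x) of each bay's centre is its own round green start button
- bay_l (a point): bay on the incubator's +y side: centre of the upper face of its round heated plate (56 mm across), 59 mm above the bench, axes as the incubator. Round it 4 upright steel rods, 8 mm thick, at +-23.3 mm in x and y, tops 64 mm above the plate: 3 mm of play round a 52 mm disc; fingers pass between rods (38 mm free) along the incubator's x or y
- bay_r (a point): the same for the bay on the incubator's -y side, 140 mm from bay_l
- start_l_top (a point): centre of the top of the green start button (26 mm across, in a round black collar) that belongs to bay_l; 73 mm above the bench when up
- start_r_top (a point): the same for bay_r
- start_l (a joint): travel of the start button of bay_l: 0 up, 0.006 m fully down; springs back; fully down takes 4.5 N; 0.0045 or more starts the bay
- start_r (a joint): the same for bay_r
- control: control dish, blue lid: culture dish with its lid closed, one rigid disc 52 mm in diameter and 10 mm high, about 25 g; origin: centre of its underside, z up when lying flat
- sample1: fresh sample dish, white lid with a pale grey centre (3 to 5 of the five are there; absent ones read None at the start): culture dish with its lid closed, one rigid disc 52 mm in diameter and 10 mm high, about 25 g; origin: centre of its underside, z up when lying flat
- sample2: fresh sample dish, white lid with a pale grey centre (3 to 5 of the five are there; absent ones read None at the start): culture dish with its lid closed, one rigid disc 52 mm in diameter and 10 mm high, about 25 g; origin: centre of its underside, z up when lying flat
- sample3: fresh sample dish, white lid with a pale grey centre (3 to 5 of the five are there; absent ones read None at the start): culture dish with its lid closed, one rigid disc 52 mm in diameter and 10 mm high, about 25 g; origin: centre of its underside, z up when lying flat
- sample4: fresh sample dish, white lid with a pale grey centre (3 to 5 of the five are there; absent ones read None at the start): culture dish with its lid closed, one rigid disc 52 mm in diameter and 10 mm high, about 25 g; origin: centre of its underside, z up when lying flat
- sample5: fresh sample dish, white lid with a pale grey centre (3 to 5 of the five are there; absent ones read None at the start): culture dish with its lid closed, one rigid disc 52 mm in diameter and 10 mm high, about 25 g; origin: centre of its underside, z up when lying flat
- finished1: finished dish, orange-amber all over, at the start on the plate of the bay that has finished: culture dish with its lid closed, one rigid disc 52 mm in diameter and 10 mm high, about 25 g; origin: centre of its underside, z up when lying flat
- finished2: finished dish, orange-amber all over, there in most starts, lying on top of finished1 (absent: None): culture dish with its lid closed, one rigid disc 52 mm in diameter and 10 mm high, about 25 g; origin: centre of its underside, z up when lying flat
- cap: the free insulating cap: black disc 52 mm in diameter, 12 mm thick, with an aluminium band and a central grey knob 22 mm in diameter and 28 mm tall on top (40 mm in all), about 120 g; origin: centre of its underside
- running1: dish of the batch that is still running, on the plate of the other bay; white lid, like the samples
- running_cap: cap of the running batch, on top of a second such dish that lies on running1; same make as the free cap
- discard_tray: discard tray, fixed: open steel tray 240 mm (x) by 160 mm (y) by 30 mm high, walls and floor 4 mm; origin: centre of its underside
- vial1: capped milk vial, 35 mm across and 72 mm tall, standing; bystander; origin: centre of its underside
- vial2: the same, with a red cap; there in most starts
- vial3: the same, with a white cap
- wash_bottle: wash bottle with red top, 64 mm across, 175 mm tall; bystander; origin: centre of its underside
- timer: small white bench timer, 60 by 70 by 18 mm; bystander; origin: centre of its underside

How it is judged:
On the way, in this order (a step that is already met when the one before it is completed fails the run):
1. all the finished (amber) dishes lie in the discard tray (x of finished1 in the frame of discard_tray between -0.095 and 0.095 m and y of finished1 in the frame of discard_tray between -0.055 and 0.055 m and z of each of finished1, finished2 in the frame of discard_tray below 0.029 m and x of finished2 in the frame of discard_tray between -0.095 and 0.095 m and y of finished2 in the frame of discard_tray between -0.055 and 0.055 m), for 0.2 s.
2. the control dish lies flat on the plate of the finished bay, between its rods (((horizontal distance between control and bay_l below 0.006 m and angle between control's own z axis and vertical below 0.06 rad and z of control in the frame of bay_l below 0.004 m) or (horizontal distance between control and bay_r below 0.006 m and angle between control's own z axis and vertical below 0.06 rad and z of control in the frame of bay_r below 0.004 m))), for 0.2 s.
3. all the sample dishes are stacked flat on the control dish (((horizontal distance between control and bay_l below 0.006 m and angle between control's own z axis and vertical below 0.06 rad and z of control in the frame of bay_l below 0.004 m) or (horizontal distance between control and bay_r below 0.006 m and angle between control's own z axis and vertical below 0.06 rad and z of control in the frame of bay_r below 0.004 m)) and horizontal distance between each of sample1, sample2, sample3, sample4, sample5 and control below 0.007 m and angle between each of sample1, sample2, sample3, sample4, sample5's own z axis and vertical below 0.06 rad and z of sample1 in the frame of control between 0.007 and 0.054 m and z of sample2 in the frame of control between 0.007 and 0.054 m and z of sample3 in the frame of control between 0.007 and 0.054 m and z of sample4 in the frame of control between 0.007 and 0.054 m and z of sample5 in the frame of control between 0.007 and 0.054 m), for 0.2 s.
4. the free cap sits flat on top of the stack (all of step 3 and horizontal distance between cap and control below 0.007 m and angle between cap's own z axis and vertical below 0.06 rad and z of cap in the frame of control between 0.007 and 0.064 m and z of cap in the frame of sample1 above 0.007 m and z of cap in the frame of sample2 above 0.007 m and z of cap in the frame of sample3 above 0.007 m and z of cap in the frame of sample4 above 0.007 m and z of cap in the frame of sample5 above 0.007 m), for 0.2 s.
5. that bay's start button is pressed down, with the stack complete (((horizontal distance between control and bay_l below 0.006 m and angle between control's own z axis and vertical below 0.06 rad and z of control in the frame of bay_l below 0.004 m and value of joint start_l above 0.0045 m) or (horizontal distance between control and bay_r below 0.006 m and angle between control's own z axis and vertical below 0.06 rad and z of control in the frame of bay_r below 0.004 m and value of joint start_r above 0.0045 m)) and horizontal distance between each of sample1, sample2, sample3, sample4, sample5, cap and control below 0.007 m and angle between each of sample1, sample2, sample3, sample4, sample5, cap's own z axis and vertical below 0.06 rad and z of sample1 in the frame of control between 0.007 and 0.054 m and z of sample2 in the frame of control between 0.007 and 0.054 m and z of sample3 in the frame of control between 0.007 and 0.054 m and z of sample4 in the frame of control between 0.007 and 0.054 m and z of sample5 in the frame of control between 0.007 and 0.054 m and z of cap in the frame of control between 0.007 and 0.064 m and z of cap in the frame of sample1 above 0.007 m and z of cap in the frame of sample2 above 0.007 m and z of cap in the frame of sample3 above 0.007 m and z of cap in the frame of sample4 above 0.007 m and z of cap in the frame of sample5 above 0.007 m), for 0.05 s.
At the end, for the whole second after the job is handed in: Finished dishes in the discard tray (within 95 x 55 mm of its centre, under 25 mm off its floor); in their old bay the control dish on the plate, all samples on it, the free cap on top, control within 6 mm of the bay's centre, the rest within 7 mm of the control, level to 0.06 rad; all at rest (all of step 1 and all of step 4 and linear speed of each of finished1, finished2, control, cap, sample1, sample2, sample3, sample4, sample5 below 0.02 m/s); the robot touches nothing.
It fails at once if the running batch or its cap is moved by more than 10 mm (distance of any of running1, running_cap from where it was at the start of the episode above 0.01 m).
It fails at once if the start button of the running bay is pressed ((horizontal distance between running1 and bay_l below 0.03 m and value of joint start_l above 0.003 m) or (horizontal distance between running1 and bay_r below 0.03 m and value of joint start_r above 0.003 m)).
It fails at once if a bystander is moved by more than 40 mm or knocked over (distance of any of vial1, vial2, vial3, wash_bottle, timer from where it was at the start of the episode above 0.04 m or angle between any of vial1, vial2, vial3, wash_bottle, timer's own z axis and vertical above 0.5 rad).
Of sample1, sample2, sample3, sample4, sample5 only 3 to 5 are there at a start; the rules pass over those that are not, and their reading is None.
Of finished2, vial2 only 1 to 2 are there at a start; the rules pass over those that are not, and their reading is None.
At some moment in a run one of cap, control, sample1, sample2, sample3, sample4, sample5 may be knocked a few centimetres aside while the robot is not near it.
Once in a run the grip may slacken for a moment while it holds something.
It also fails if it takes over 210 s, if anything falls off the work surface, if the arm or the gripper's body presses on something with over 40 N, if the wrist force passes 120 N, or if a joint passes its speed limit or range.

## Working session

There is one attempt and no reset: what is moved stays moved. The work goes in short steps, Python scripts to look and compute and a tool call to move; the robot and the scene stay as the last step left them, time stands still between calls to the robot, and variables do not carry over. Pictures are saved under pics/ and viewed, at most 14 in all, crops included, and the job is handed in when it is done.

Besides the shell and the picture viewer there is one more tool, called after "Call:" as name(argument=value, ...), one argument or row to a line, values as JSON. carry_out: Moves the arm, as the interface text tells. Its arguments: {"type":"object","properties":{"rows":{"type":"string"},"claw":{"type":"number"},"force":{"type":"number"}},"required":["rows"]}

```bash
ls; mkdir -p pics; cat > h.py <<'E'
from station import *
import numpy as np, cv2
def cam(n):
    c=read_camera(n); f=200/np.tan(np.radians(c["fov_y"])/2)
    c["K"]=np.array([[f,0,c["cx"]],[0,f,c["cy"]],[0,0,1.]]); c["D"]=np.array(c["distortion"],float); c["W"]=np.array(c["world_to_cam"]); return c
def ray(c,px):
    u=cv2.undistortPoints(np.array([[px]],float),c["K"],c["D"])[0,0]
    R=c["W"][:3,:3]; t=c["W"][:3,3]; o=-R.T@t; d=R.T@np.array([u[0],-u[1],-1]); return o,d
def at(c,px,z):
    o,d=ray(c,px); return o+d*(z-o[2])/d[2]
def proj(c,p):
    q=c["W"][:3,:3]@np.array(p,float)+c["W"][:3,3]; q=np.array([[q[0],-q[1],-q[2]]])
    return cv2.projectPoints(q,np.zeros(3),np.zeros(3),c["K"],c["D"])[0].ravel()
E
python3 - <<'E'
from h import *
o=get_obs(); print(o["t"],o["eef_pos"],o["tool_rot"])
H={"control":.01,"sample1":.01,"finished1":.01,"cap":.04,"running_cap":.04,"discard_tray":0,"vial1":0,"vial2":0,"vial3":0,"wash_bottle":0,"timer":0,"bay_l":.059,"bay_r":.059,"start_l_top":.073,"start_r_top":.073,"incubator":0}
for n in ["top","side"]:
    c=cam(n); cv2.imwrite(f"pics/{n}0.png",c["img"]); print(n,"campos",ray(c,[320,200])[0])
    for k in H:
        z=H[k] if k not in("control","sample1","finished1","cap","running_cap") else 0
        for r in place_of(n,k)[:6]:
            if r["confidence"]>.2: print(n,k,np.round(r["centre"]),round(r["confidence"],2),np.round(at(c,r["centre"],z),3))
print(get_obs()["t"])
E
```

```text
pics
0.0 [ 0.17385161 -0.65157764  0.23029376] [-9.33177284e-04  9.91508992e-01  1.30034648e-01 -1.94640707e-04]
top campos [0.44139135 0.05321327 1.0628323 ]
top control [220. 175.] 0.78 [0.599 0.327 0.   ]
top sample1 [226. 259.] 0.84 [0.372 0.309 0.   ]
top sample1 [254. 262.] 0.74 [0.364 0.236 0.   ]
top sample1 [231. 214.] 0.58 [0.492 0.296 0.   ]
top sample1 [320. 237.] 0.54 [0.427 0.058 0.   ]
top finished1 [316. 148.] 0.89 [0.666 0.064 0.   ]
top finished1 [373. 183.] 0.7 [ 0.57  -0.088  0.   ]
top cap [382. 235.] 0.74 [ 0.429 -0.109  0.   ]
top cap [315. 149.] 0.54 [0.665 0.066 0.   ]
top running_cap [368. 144.] 0.6 [ 0.674 -0.079  0.   ]
top discard_tray [469. 200.] 0.69 [ 0.518 -0.348  0.   ]
top discard_tray [167. 250.] 0.33 [0.398 0.472 0.   ]
top vial1 [253. 176.] 0.71 [0.594 0.236 0.   ]
top vial1 [175. 165.] 0.64 [0.629 0.452 0.   ]
top vial1 [292. 264.] 0.45 [0.357 0.135 0.   ]
top vial2 [253. 176.] 0.71 [0.594 0.236 0.   ]
top vial2 [175. 165.] 0.64 [0.629 0.452 0.   ]
top vial2 [292. 264.] 0.45 [0.357 0.135 0.   ]
top vial3 [253. 176.] 0.71 [0.594 0.236 0.   ]
top 
[... 1769 characters left out ...]
e [453. 326.] 0.67 [ 0.71  -0.284  0.   ]
side timer [246. 155.] 0.73 [0.392 0.474 0.   ]
side timer [391. 233.] 0.68 [0.7   0.003 0.   ]
side timer [350. 242.] 0.57 [ 0.588 -0.004  0.   ]
side timer [245. 202.] 0.51 [0.36  0.217 0.   ]
side bay_l [389. 241.] 0.69 [ 0.65  -0.083  0.059]
side bay_l [362. 205.] 0.67 [0.638 0.056 0.059]
side bay_l [365. 203.] 0.44 [0.648 0.063 0.059]
side bay_r [389. 241.] 0.69 [ 0.65  -0.083  0.059]
side bay_r [362. 205.] 0.67 [0.638 0.056 0.059]
side bay_r [365. 203.] 0.44 [0.648 0.063 0.059]
side start_l_top [328. 206.] 0.46 [0.548 0.056 0.073]
side start_r_top [351. 241.] 0.44 [ 0.562 -0.077  0.073]
side incubator [361. 243.] 0.67 [ 0.614 -0.013  0.   ]
1.7
```

```bash
python3 -c "
import cv2
a=cv2.imread('pics/top0.png')[100:300,130:530];cv2.imwrite('pics/top0c.png',cv2.resize(a,(800,400),interpolation=2))
a=cv2.imread('pics/side0.png')[120:400,200:500];cv2.imwrite('pics/side0c.png',cv2.resize(a,(640,597),interpolation=2))"
```

```text
(no output)
```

View pics/top0c.png

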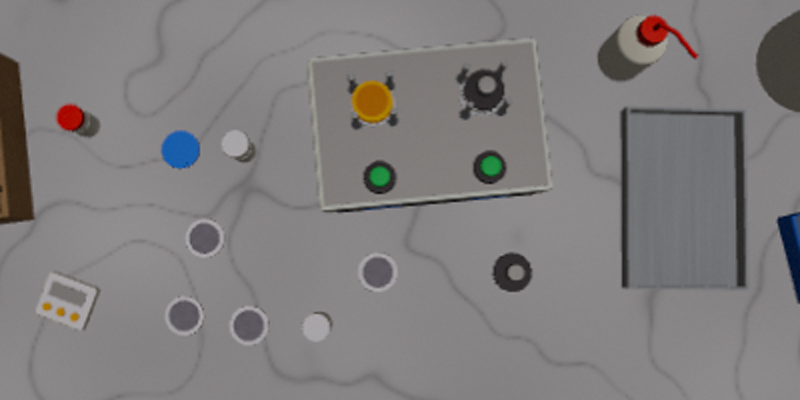

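View pics/side0c.png

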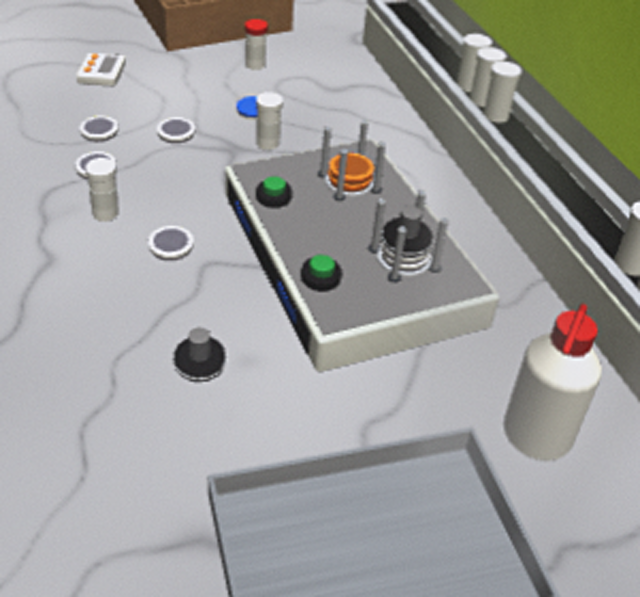

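Overview: the finished bay is the left (+y) one, with two amber dishes at crop (373,101). The running cap is in the right bay. There are four samples, at top-crop (378,272), (204,238), (184,315) and (248,325), plus the blue control at (180,149) and the free cap at (512,271). I'll move over the bay for a close look.

Call:
carry_out(
  rows="31 34 3 0;31 34 3 0;31 34 3 -2;31 34 3 -2;31 34 3 -2;31 34 0 -2;31 34 0 -2;31 34 0 0;27 30 0 0;0 50 0 0",
  claw=85,
)

```text
t: 2.95
eef_pos: [0.4511, -0.2993, 0.2464]
tool_rot: [0.0, 0.999, 0.043, 0.001]
contact_force: [-0.1, 0.3, 0.7]
gripper_width: 0.993
grasp_force: 0.0
```

Call:
carry_out(
  rows="0 50 0 0;0 50 0 0;0 50 0 0;0 50 0 0;0 50 0 0;20 45 0 0;40 25 0 0;30 20 0 0;0 0 0 0;0 0 0 0",
)

```text
t: 4.2
eef_pos: [0.5385, 0.0393, 0.2461]
tool_rot: [0.0, 0.999, 0.043, -0.0]
contact_force: [-1.0, 0.3, 0.5]
gripper_width: 0.999
grasp_force: 0.0
```

```bash
cat > look.py <<'E'
from h import *
import sys
o=get_obs(); print(round(o["t"],2),np.round(o["eef_pos"],4),"yaw",round(2*np.degrees(np.arctan2(o["tool_rot"][2],o["tool_rot"][1])),2))
c=cam("wrist"); print("cam",ray(c,[320,200])[0]); cv2.imwrite(f"pics/{sys.argv[1]}.png",c["img"])
for a in sys.argv[2:]:
    k,z=a.split(":")
    for r in place_of("wrist",k)[:4]:
        if r["confidence"]>.3: print(k,np.round(r["centre"]),round(r["confidence"],2),np.round(at(c,r["centre"],float(z)),4))
E
python3 look.py w1 bay_l:.059 start_l_top:.073 finished1:.059 running_cap:.079
```

```text
4.2 [0.5385 0.0393 0.2461] yaw 4.93
cam [0.60414293 0.04464252 0.38839301]
bay_l [112. 199.] 0.62 [0.4952 0.2532 0.059 ]
start_l_top [304. 166.] 0.87 [0.5488 0.0549 0.073 ]
start_l_top [304.  59.] 0.73 [0.6444 0.062  0.073 ]
finished1 [304.  60.] 0.87 [0.6455 0.0631 0.059 ]
running_cap [463.  63.] 0.77 [ 0.6533 -0.0775  0.079 ]
```

View pics/w1.png

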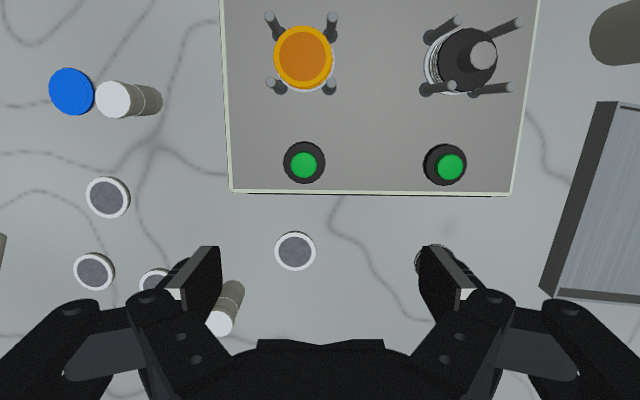

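The wrist view shows the amber dish at (303,57), the buttons at (303,165) and (450,166), the blue control at (72,91), samples at (107,197), (94,271), (155,280) and (295,250), and the cap near (435,262). Next I'll centre the camera over the bay and fit the rods.

Call:
carry_out(
  rows="40 25 0 0;0 0 0 0;0 0 0 0",
)

```text
t: 4.82
eef_pos: [0.5785, 0.0643, 0.2461]
tool_rot: [0.0, 0.999, 0.043, -0.0]
contact_force: [0.0, -0.1, 0.6]
gripper_width: 0.995
grasp_force: 0.0
```

```bash
cat >> h.py <<'E'
def blobs(c,mask,amin=60):
    n,l,s,ce=cv2.connectedComponentsWithStats(mask.astype(np.uint8)); return [(ce[i],s[i,4]) for i in range(1,n) if s[i,4]>amin]
def hsv(c): return cv2.cvtColor(c["img"],cv2.COLOR_BGR2HSV)
def inrange(h,lo,hi): return cv2.inRange(h,np.array(lo),np.array(hi))>0
E
cat > bay.py <<'E'
from h import *
o=get_obs(); print(o["t"],o["eef_pos"])
c=cam("wrist"); h=hsv(c)
for nm,lo,hi,z in [("amber",(8,150,80),(25,255,255),.079),("green",(45,120,60),(85,255,255),.073),("blue",(100,150,80),(120,255,255),.010)]:
    for p,a in blobs(c,inrange(h,lo,hi)): print(nm,p,a,np.round(at(c,p,z),4))
img=c["img"].copy()
B=np.array([.647,.063]); th=np.radians(5)
R=lambda t:np.array([[np.cos(t),-np.sin(t)],[np.sin(t),np.cos(t)]])
for sx in(-1,1):
  for sy in(-1,1):
    p=B+R(th)@np.array([sx*.0233,sy*.0233])
    a=proj(c,[*p,.055]);b=proj(c,[*p,.123]); print("rod",sx,sy,a.round(1),b.round(1))
    cv2.line(img,tuple(a.astype(int).tolist()),tuple(b.astype(int).tolist()),(0,0,255),1)
u,v=proj(c,[*B,.07]).astype(int); print(u,v)
u=max(u,80);v=max(v,60)
cr=np.hstack([x[v-60:v+60,u-70:u+70] for x in (c["img"],img)])
cv2.imwrite("pics/bay1.png",cv2.resize(cr,None,fx=2.85,fy=2.85,interpolation=cv2.INTER_CUBIC))
E
python3 bay.py
```

```text
4.825 [0.5784812  0.06432485 0.24608992]
amber [326.55361982 105.55361982] 2583 [0.6463 0.0638 0.079 ]
green [325.73120301 206.04699248] 532 [0.5505 0.0558 0.073 ]
green [466.37037037 208.02729045] 513 [ 0.5604 -0.0844  0.073 ]
blue [ 95.28454774 128.93781407] 1592 [0.6003 0.3225 0.01  ]
rod -1 -1 [350.5 129.4] [358.2 134.9]
rod -1 1 [303.3 129.4] [299.1 135. ]
rod 1 -1 [351.5  79.8] [359.8  72.6]
rod 1 1 [302.6  79.9] [298.1  72.6]
327 104
```

View pics/bay1.png

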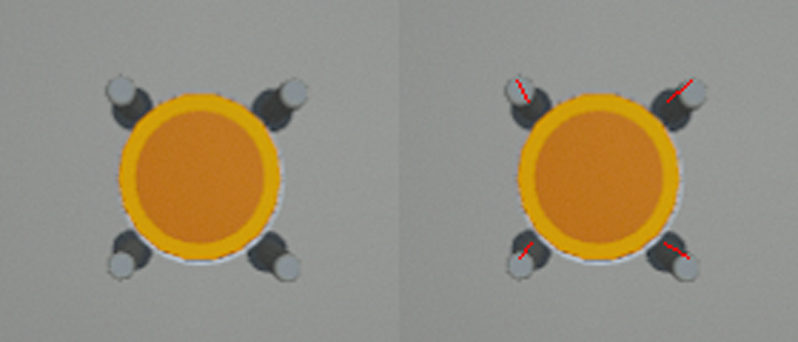

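Call:
carry_out(
  rows="33 -1 0 -0.9;33.5 0 0 0;0 0 -40 0;0 0 -40 0;0 0 -40 0;0 0 -30 0;0 0 -20 0;0 0 -16 0;0 0 0 0;0 0 0 0",
)

```text
t: 6.12
eef_pos: [0.6463, 0.064, 0.0614]
tool_rot: [-0.0, 0.999, 0.035, 0.001]
contact_force: [-0.4, -0.3, 0.5]
gripper_width: 0.993
grasp_force: 0.0
```

Call:
carry_out(
  rows="0 0 0 0;0 0 0 0;0 0 0 0;0 0 0 0;0 0 0 0;0 0 0 0",
  claw=40,
  force=40,
)

```text
t: 6.88
eef_pos: [0.6462, 0.0639, 0.0614]
tool_rot: [0.0, 0.999, 0.035, 0.001]
contact_force: [-1.2, -0.7, 6.3]
gripper_width: 0.589
grasp_force: 41.5
```

Call:
carry_out(
  rows="0 0 10 0;0 0 25 0;0 0 45 0;0 0 50 0;0 0 10 0;-15 -45 0 0;-15 -50 0 0;-15 -50 0 0;-15 -50 0 0;-15 -50 0 0",
)

```text
t: 8.12
eef_pos: [0.5693, -0.1827, 0.1997]
tool_rot: [-0.0, 0.999, 0.035, -0.001]
contact_force: [1.4, 0.6, -0.2]
gripper_width: 0.589
grasp_force: 41.7
```

Call:
carry_out(
  rows="-15 -50 0 0;-15 -50 0 0;-15 -50 0 0;-8 -17 0 0;0 0 0 0;0 0 0 0",
)

```text
t: 8.88
eef_pos: [0.5185, -0.3457, 0.2001]
tool_rot: [-0.001, 0.999, 0.037, 0.0]
contact_force: [-0.7, 0.1, -0.9]
gripper_width: 0.588
grasp_force: 41.7
```

```bash
python3 look.py w2 discard_tray:0 finished1:.2; python3 - <<'E'
from h import *
c=cam("top")
for k in ["discard_tray","finished1"]:
  for r in place_of("top",k)[:3]: print(k,r["confidence"],at(c,r["centre"],0 if k[0]=="d" else .2))
E
```

```text
8.88 [ 0.5185 -0.3457  0.2001] yaw 4.21
cam [ 0.58411865 -0.341448    0.34254436]
discard_tray [322. 174.] 0.85 [ 0.5169 -0.3485  0.    ]
finished1 [321. 261.] 0.88 [ 0.5148 -0.3467  0.2   ]
discard_tray 0.67 [ 0.5214041 -0.3478753  0.       ]
finished1 0.47 [ 0.52163189 -0.35139022  0.2       ]
finished1 0.42 [0.40959352 0.39915906 0.2       ]
finished1 0.35 [ 0.5226522  -0.34441393  0.2       ]
```

View pics/w2.png

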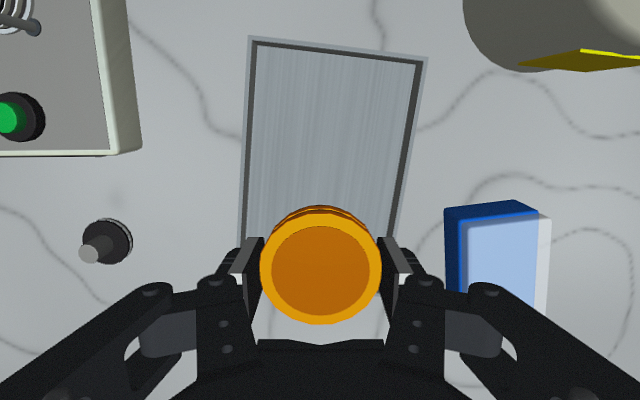

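Both ambers are held, with the dish at (321,265), and they are centred over the tray. Lowering and releasing.

Call:
carry_out(
  rows="0 0 -50 0;0 0 -50 0;0 0 -45 0;0 0 -25 0;0 0 -12 0;0 0 -8 0;0 0 0 0;0 0 0 0",
)

```text
t: 10.18
eef_pos: [0.5183, -0.3486, 0.0114]
tool_rot: [0.001, 0.999, 0.035, 0.001]
contact_force: [0.3, -0.9, -0.7]
gripper_width: 0.59
grasp_force: 41.7
```

Call:
carry_out(
  rows="0 0 0 0;0 0 0 0;0 0 0 0;0 0 0 0;0 0 20 0;0 0 50 0;0 0 50 0;0 0 60 0;0 0 20 0",
  claw=85,
)

```text
t: 11.3
eef_pos: [0.5195, -0.3491, 0.2165]
tool_rot: [0.002, 0.999, 0.035, 0.003]
contact_force: [-0.6, -0.2, -0.0]
gripper_width: 0.995
grasp_force: 0.0
```

```bash
python3 look.py w3 finished1:.004; python3 - <<'E'
from h import *
c=cam("top"); cv2.imwrite("pics/top1.png",c["img"]);h=hsv(c)
for nm,lo,hi,z in [("amber",(8,150,80),(25,255,255),.024),("green",(45,120,60),(85,255,255),.073),("blue",(100,150,80),(120,255,255),.010)]:
    for p,a in blobs(c,inrange(h,lo,hi)): print(nm,p.round(1),a,np.round(at(c,p,z),4))
for k,z in [("sample1",0),("control",0),("cap",0),("bay_l",.059)]:
  for r in place_of("top",k)[:5]: print(k,round(r["confidence"],2),r["centre"],at(c,r["centre"],z).round(4))
E
```

```text
11.3 [ 0.5195 -0.3491  0.2165] yaw 4.04
cam [ 0.58412714 -0.34421059  0.35939149]
finished1 [318. 175.] 0.93 [ 0.5161 -0.3482  0.004 ]
amber [471.7 199.2] 310 [ 0.5176 -0.346   0.024 ]
green [375.1 182.6] 86 [ 0.5609 -0.084   0.073 ]
green [319.4 187.6] 85 [0.5508 0.0561 0.073 ]
blue [219.8 174.4] 268 [0.5991 0.3241 0.01  ]
blue [531.1 228.3] 98 [ 0.4368 -0.5107  0.01  ]
sample1 0.83 [223.7, 254.7] [0.3837 0.3162 0.    ]
sample1 0.78 [229.0, 216.3] [0.4863 0.3015 0.    ]
sample1 0.77 [317.4, 232.5] [0.4385 0.0642 0.    ]
sample1 0.2 [290.9, 261.0] [0.3641 0.1362 0.    ]
control 0.5 [219.9, 172.5] [0.606  0.3264 0.    ]
cap 0.84 [384.9, 233.8] [ 0.4313 -0.1162  0.    ]
bay_l 0.94 [315.8, 151.8] [0.6451 0.0637 0.059 ]
bay_l 0.56 [371.2, 149.7] [ 0.6477 -0.0787  0.059 ]
bay_l 0.53 [163.7, 246.1] [0.4108 0.4565 0.059 ]
```

Call:
carry_out(
  rows="0 60 0 0;0 60 0 0;0 60 0 0;0 60 0 0;0 60 0 0;0 60 0 0;0 60 0 0;0 60 0 0;0 60 0 0;0 60 0 0",
  claw=68,
)

```text
t: 12.9
eef_pos: [0.5169, 0.2533, 0.2091]
tool_rot: [0.0, 0.999, 0.035, -0.001]
contact_force: [1.4, -0.1, -0.1]
gripper_width: 0.793
grasp_force: 0.0
```

Call:
carry_out(
  rows="5 40 0 0;5 32 0 0;0 0 0 0;0 0 0 0",
)

```text
t: 13.4
eef_pos: [0.5273, 0.3226, 0.2091]
tool_rot: [0.001, 0.999, 0.035, -0.001]
contact_force: [0.3, 0.4, -0.1]
gripper_width: 0.796
grasp_force: 0.0
```

```bash
cat > meas.py <<'E'
from h import *
import sys
# disc centres by ellipse fit of network outlines / colour
def main(cn,name):
    o=get_obs(); print("t",round(o["t"],2),"tcp",np.round(o["eef_pos"],4),"yaw",round(2*np.degrees(np.arctan2(o["tool_rot"][2],o["tool_rot"][1])),2),"w",round(o["gripper_width"]*85.4,1))
    c=cam(cn); h=hsv(c); cv2.imwrite(f"pics/{name}.png",c["img"])
    for nm,lo,hi,z in [("amber",(8,150,80),(25,255,255),.024),("blue",(100,150,80),(120,255,255),.010)]:
        for p,a in blobs(c,inrange(h,lo,hi),150): print(nm,p.round(1),a,np.round(at(c,p,z),4))
    for r in outline_of(cn,"sample1")[:7]:
        cs,_=cv2.findContours(r["pixels"].astype(np.uint8),0,2)
        if not cs or r["confidence"]<.3: continue
        k=max(cs,key=cv2.contourArea)
        if len(k)<6: continue
        e=cv2.fitEllipse(k); print("sample",round(r["confidence"],2),np.round(e[0],1),np.round(e[1],1),np.round(at(c,e[0],.010),4))
main(sys.argv[1],sys.argv[2])
E
python3 meas.py wrist w4
```

```text
t 13.4 tcp [0.5273 0.3226 0.2091] yaw 4.02 w 68.0
blue [322.9 100.1] 2127 [0.6    0.3242 0.01  ]
sample 0.91 [314.  297.1] [39.  42.4] [0.3803 0.3186 0.01  ]
sample 0.91 [384.5 312.1] [39.8 44. ] [0.3656 0.2342 0.01  ]
sample 0.89 [345.1 216.7] [44.5 45.9] [0.4807 0.2915 0.01  ]
sample 0.64 [536.6 268.9] [41.2 46.4] [0.4324 0.0647 0.01  ]
```

Call:
carry_out(
  rows="36 1 0 0;36 0.6 0 0;0 0 -50 0;0 0 -50 0;0 0 -45 0;0 0 -30 0;0 0 -17 0;0 0 -13 0;0 0 0 0;0 0 0 0",
)

```text
t: 14.75
eef_pos: [0.6003, 0.3259, 0.0065]
tool_rot: [-0.0, 0.999, 0.035, 0.001]
contact_force: [-0.4, 0.4, 0.0]
gripper_width: 0.796
grasp_force: 0.0
```

Call:
carry_out(
  rows="0 0 0 0;0 0 0 0;0 0 0 0;0 0 0 0;0 0 0 0",
  claw=40,
  force=40,
)

```text
t: 15.38
eef_pos: [0.6017, 0.3262, 0.0086]
tool_rot: [-0.001, 0.999, 0.035, 0.002]
contact_force: [-1.6, -3.5, 11.5]
gripper_width: 0.467
grasp_force: 6.6
```

The fingers closed over the dish top, because the tips stand back at this opening. I'll reopen, re-measure and go lower.

Call:
carry_out(
  rows="0 0 10 0;0 0 20 0;0 0 30 0;-20 0 40 0;-30 0 40 0;-20 0 40 0;0 0 0 0;0 0 0 0",
  claw=68,
)

```text
t: 16.38
eef_pos: [0.5298, 0.3251, 0.1858]
tool_rot: [0.0, 0.999, 0.035, 0.0]
contact_force: [0.1, -0.1, 0.0]
gripper_width: 0.794
grasp_force: 0.0
```

```bash
python3 meas.py wrist w5
```

```text
t 16.38 tcp [0.5298 0.3251 0.1858] yaw 4.03 w 67.8
blue [325.5 103.3] 2431 [0.5999 0.3245 0.01  ]
sample 0.96 [389.2 324.3] [38.6 41.6] [0.3693 0.2363 0.01  ]
sample 0.95 [344.4 330.3] [24.  44.8] [0.3583 0.2853 0.01  ]
sample 0.93 [552.9 280.7] [41.3 47.7] [0.4339 0.0638 0.01  ]
sample 0.63 [349.3 226.5] [48.2 50.3] [0.4813 0.2915 0.01  ]
```

Call:
carry_out(
  rows="35 0 0 0;35 -1 0 0;0 0 -50 0;0 0 -50 0;0 0 -40 0;0 0 -25 0;0 0 -12 0;0 0 -6 0;0 0 0 0;0 0 0 0",
)

```text
t: 17.73
eef_pos: [0.6003, 0.3248, 0.0034]
tool_rot: [-0.0, 0.999, 0.035, 0.001]
contact_force: [0.4, -0.1, 0.4]
gripper_width: 0.797
grasp_force: 0.0
```

Call:
carry_out(
  rows="0 0 -4 0;0 0 0 0;0 0 0 0",
)

```text
t: 18.1
eef_pos: [0.5996, 0.3244, -0.0016]
tool_rot: [-0.0, 0.999, 0.035, 0.0]
contact_force: [0.4, 0.1, -0.1]
gripper_width: 0.798
grasp_force: 0.0
```

Call:
carry_out(
  rows="0 0 0 0;0 0 0 0;0 0 0 0;0 0 0 0;0 0 0 0",
  claw=44,
  force=40,
)

```text
t: 18.73
eef_pos: [0.5999, 0.3246, -0.0011]
tool_rot: [-0.0, 0.999, 0.035, 0.0]
contact_force: [-0.5, -1.1, 5.3]
gripper_width: 0.586
grasp_force: 41.6
```

Call:
carry_out(
  rows="0 0 15 0;0 0 45 0;0 0 60 0;0 0 60 0;-5 -50 0 0;-5 -55 0 0;-5 -55 0 0;-5 -55 0 0;-2 -47 0 0;0 0 0 0",
)

```text
t: 19.98
eef_pos: [0.5775, 0.0568, 0.1786]
tool_rot: [0.001, 1.0, 0.031, -0.0]
contact_force: [0.0, 0.5, -0.0]
gripper_width: 0.583
grasp_force: 41.6
```

```bash
cat > bay.py <<'E'
from h import *
import sys
from scipy.optimize import least_squares
# held disc centre (top face) vs bay from buttons + rod tops, all in wrist camera
zoff=float(sys.argv[2]) if len(sys.argv)>2 else .001
o=get_obs(); T=o["eef_pos"]; print("t",round(o["t"],2),"tcp",np.round(T,4),"w",round(o["gripper_width"]*85.4,1),"gf",round(o["grasp_force"],1))
c=cam("wrist"); h=hsv(c); cv2.imwrite(f"pics/{sys.argv[1]}.png",c["img"])
g=[at(c,p,.073) for p,a in blobs(c,inrange(h,(45,120,60),(85,255,255)),150)]
g.sort(key=lambda p:-p[1])
for q in g: print("btn",q.round(4))
if len(g)==2:
    d=g[1]-g[0]; th=np.arctan2(d[0],-d[1]); print("yaw",round(np.degrees(th),2),"bay",(g[0][:2]+.095*np.array([np.cos(th),np.sin(th)])).round(4))
zt=T[2]+zoff+.010
m=inrange(h,(100,150,80),(120,255,255))
for p,a in blobs(c,m,1500): print("blue held",p.round(1),a,at(c,p,zt).round(4),"off",(at(c,p,zt)-T)[:2].round(4))
E
python3 bay.py w6
```

```text
t 19.98 tcp [0.5775 0.0568 0.1786] w 49.8 gf 41.6
btn [ 0.5611 -0.083   0.073 ]
blue held [320.1 260.2] 10119 [0.5796 0.0566 0.1896] off [ 0.0021 -0.0002]
```

View pics/w6.png

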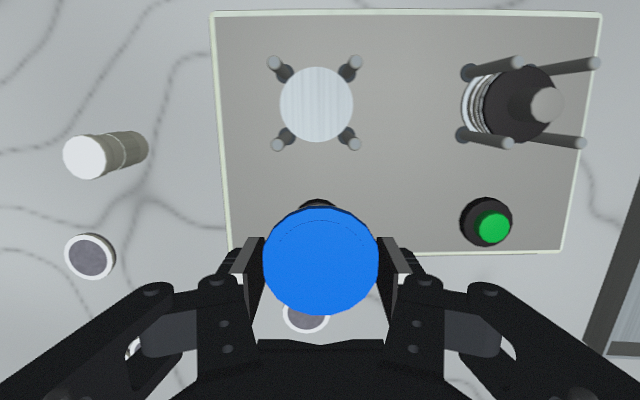

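```bash
python3 - <<'E'
from h import *
c=cam("wrist"); o=get_obs(); print(o["eef_pos"],o["tool_rot"])
r=[at(c,p,.123)[:2] for p in [(274,62),(355,62),(278,144),(349,143)]]
print(np.round(r,4),np.mean(r,0))
h=hsv(c); img=c["img"]; m=(img.min(2)>165); m[:60]=0;m[150:]=0;m[:,:270]=0;m[:,362:]=0
for p,a in blobs(c,m,500): print(p,a,at(c,p,.059))
from scipy.ndimage import label
E
```

```text
[0.57755902 0.06240841 0.17886968] [-2.08213556e-04  9.99394144e-01  3.48024517e-02  3.01108204e-04]
[[0.6664 0.0916]
 [0.6694 0.0463]
 [0.6208 0.0876]
 [0.6241 0.0457]] [0.64518157 0.06779922]
[321.44780466 104.39986559] 4464 [0.64576426 0.06320675 0.059     ]
```

Call:
carry_out(
  rows="34 0 0 0;34 0.4 0 0;0 0 -20 0;0 0 -15 0;0 0 0 0;0 0 0 0;0 0 0 0",
)

```text
t: 20.95
eef_pos: [0.6458, 0.0629, 0.1441]
tool_rot: [-0.0, 0.999, 0.035, 0.001]
contact_force: [0.5, 0.5, -0.2]
gripper_width: 0.586
grasp_force: 41.6
```

Call:
carry_out(
  rows="-0.5 0 -15 0;0 0 -20 0;0 0 -20 0;0 0 -12 0;0 0 -10 0;0 0 -6 0;0 0 0 0;0 0 0 0;0 0 0 0",
)

```text
t: 22.08
eef_pos: [0.6454, 0.0629, 0.0609]
tool_rot: [-0.0, 0.999, 0.035, 0.0]
contact_force: [0.1, -0.1, -1.2]
gripper_width: 0.587
grasp_force: 41.6
```

Call:
carry_out(
  rows="0 0 -2 0;0 0 0 0;0 0 0 0",
)

```text
t: 22.45
eef_pos: [0.645, 0.0628, 0.0583]
tool_rot: [0.0, 0.999, 0.035, -0.0]
contact_force: [0.6, 0.5, 0.6]
gripper_width: 0.586
grasp_force: 41.6
```

Call:
carry_out(
  rows="0 0 0 0;0 0 0 0;0 0 0 0;0 0 20 0;0 0 50 0;0 0 50 0;-25 0 20 0;-30 0 0 0;-10 0 0 0;0 0 0 0",
  claw=68,
)

```text
t: 23.7
eef_pos: [0.5802, 0.0627, 0.1992]
tool_rot: [0.0, 0.999, 0.035, 0.001]
contact_force: [0.4, -0.1, 0.5]
gripper_width: 0.795
grasp_force: 0.0
```

Call:
carry_out(
  rows="0 0 0 0;0 0 0 0",
)

```text
t: 23.95
eef_pos: [0.5807, 0.0628, 0.198]
tool_rot: [-0.0, 0.999, 0.035, -0.0]
contact_force: [0.3, 0.6, -0.4]
gripper_width: 0.801
grasp_force: 0.0
```

```bash
cat > bay.py <<'E'
from h import *
import sys
o=get_obs(); T=o["eef_pos"]; print("t",round(o["t"],2),"tcp",np.round(T,4),"w",round(o["gripper_width"]*85.4,1))
c=cam("wrist"); h=hsv(c); cv2.imwrite(f"pics/{sys.argv[1]}.png",c["img"])
g=sorted([at(c,p,.073) for p,a in blobs(c,inrange(h,(45,120,60),(85,255,255)),150)],key=lambda p:-p[1])
for q in g: print("btn",q.round(4))
if len(g)==2:
    d=g[1]-g[0]; th=np.arctan2(d[0],-d[1]); print("yaw",round(np.degrees(th),2),"bay",(g[0][:2]+.095*np.array([np.cos(th),np.sin(th)])).round(4))
for p,a in blobs(c,inrange(h,(100,150,80),(120,255,255)),800): print("blue",p.round(1),a,at(c,p,.069).round(4))
z=float(sys.argv[2]) if len(sys.argv)>2 else .01
for r in outline_of("wrist","sample1")[:7]:
    k=max(cv2.findContours(r["pixels"].astype(np.uint8),0,2)[0],key=cv2.contourArea)
    if len(k)>5 and r["confidence"]>.3:
        e=cv2.fitEllipse(k); print("sample",round(r["confidence"],2),np.round(e[0],1),np.round(e[1],1),"bench",np.round(at(c,e[0],.01),4),"stack",np.round(at(c,e[0],z),4))
E
python3 bay.py w7; python3 meas.py top t2
```

```text
t 23.95 tcp [0.5807 0.0628 0.198 ] w 68.4
btn [0.5508 0.0559 0.073 ]
btn [ 0.5608 -0.0841  0.073 ]
yaw 4.12 bay [0.6455 0.0627]
blue [325.8 109.1] 3300 [0.6456 0.0625 0.069 ]
sample 0.87 [312.5 303.2] [42.5 45.2] bench [0.433  0.0606 0.01  ] stack [0.433  0.0606 0.01  ]
sample 0.85 [107.7 249.3] [43.3 49. ] bench [0.4822 0.2885 0.01  ] stack [0.4822 0.2885 0.01  ]
sample 0.5 [166.6 359.1] [ 5.6 15.1] bench [0.3421 0.2317 0.01  ] stack [0.3421 0.2317 0.01  ]
t 24.05 tcp [0.5805 0.0628 0.198 ] yaw 4.03 w 67.9
amber [471.7 199.2] 309 [ 0.5175 -0.3459  0.024 ]
sample 0.74 [232.4 219. ] [17.6 18.1] [0.4784 0.2901 0.01  ]
sample 0.67 [253.8 262.8] [18.1 18.4] [0.3616 0.2336 0.01  ]
sample 0.6 [235.6 269.9] [17.8 19.8] [0.3438 0.2822 0.01  ]
sample 0.52 [318.2 236.1] [16.2 19.6] [0.4289 0.0622 0.01  ]
```

Call:
carry_out(
  rows="-40 0 0 0;-45 0 0 0;0 0 0 0;0 0 0 0;0 0 0 0",
)

```text
t: 24.78
eef_pos: [0.4963, 0.0629, 0.1985]
tool_rot: [-0.0, 0.999, 0.035, 0.0]
contact_force: [0.1, 0.3, -0.4]
gripper_width: 0.794
grasp_force: 0.0
```

```bash
cat > samp.py <<'E'
from h import *
import sys
# fit lid circle (r=26 mm at z=top) reprojection to white rim: blob of rim+grey centre; fit with bright mask outer contour, top face only via model
from scipy.optimize import least_squares
def lid(c,px,z,rad=30):
    # edges: sample radially from guessed centre, in world plane z, find bright->dark fall at outer rim
    g=cv2.cvtColor(c["img"],cv2.COLOR_BGR2GRAY).astype(np.float32); g=cv2.GaussianBlur(g,(3,3),0)
    C=at(c,px,z)[:2]
    A=np.linspace(0,2*np.pi,72,endpoint=False); R=np.arange(.012,.024,.0003)
    for _ in range(4):
        P=np.array([[*(C+r*np.array([np.cos(a),np.sin(a)])),z] for a in A for r in R])
        q=(c["W"][:3,:3]@P.T).T+c["W"][:3,3]; q[:,1:]*=-1
        uv=cv2.projectPoints(q,np.zeros(3),np.zeros(3),c["K"],c["D"])[0].reshape(-1,2).astype(np.float32)
        v=cv2.remap(g,uv[:,0].reshape(72,-1),uv[:,1].reshape(72,-1),1)
        d=np.gradient(v,axis=1); i=d.argmax(1); ok=d.max(1)>3   # grey centre -> white rim (inner edge)
        E=C+np.stack([R[i]*np.cos(A),R[i]*np.sin(A)],1); E=E[ok]
        s=least_squares(lambda x:np.hypot(*(E-x[:2]).T)-x[2],[*C,.02],loss="soft_l1",f_scale=.0005); C=s.x[:2]
    return C,s.x[2],ok.sum()
if __name__=="__main__":
    o=get_obs(); T=o["eef_pos"]; print("t",round(o["t"],2),"tcp",np.round(T,4),"w",round(o["gripper_width"]*85.4,1),"gf",round(o["grasp_force"],1))
    cn=sys.argv[1]; c=cam(cn); cv2.imwrite(f"pics/{sys.argv[2]}.png",c["img"]); z=float(sys.argv[3])
    for r in outline_of(cn,"sample1")[:7]:
        if r["confidence"]<.3: continue
        k=max(cv2.findContours(r["pixels"].astype(np.uint8),0,2)[0],key=cv2.contourArea)
        if len(k)<6: continue
        e=cv2.fitEllipse(k); C,rr,n=lid(c,e[0],z); print("sample",round(r["confidence"],2),np.round(e[0]),np.round(e[1]),at(c,e[0],z)[:2].round(4),"lid",C.round(4),"r",round(rr,4),n)
E
python3 samp.py wrist w8 .01; python3 samp.py top t3 .01
```

```text
t 24.77 tcp [0.4963 0.0629 0.1985] w 67.8 gf 0.0
sample 0.89 [100. 175.] [46. 53.] [0.4809 0.2889] lid [0.4794 0.2912] r 0.0205 72
sample 0.65 [317. 235.] [45. 48.] [0.4314 0.061 ] lid [0.4299 0.0611] r 0.0203 72
sample 0.62 [119. 284.] [28. 44.] [0.3561 0.2797] lid [0.3551 0.2759] r 0.0191 47
sample 0.58 [159. 276.] [36. 48.] [0.3695 0.234 ] lid [0.3631 0.2331] r 0.0204 49
t 24.88 tcp [0.4959 0.0629 0.1983] w 68.1 gf 0.0
sample 0.65 [254. 263.] [17. 19.] [0.3623 0.2326] lid [0.3631 0.2335] r 0.0197 72
sample 0.57 [236. 270.] [18. 20.] [0.3429 0.282 ] lid [0.3438 0.2835] r 0.0198 72
sample 0.55 [232. 219.] [19. 19.] [0.4792 0.2911] lid [0.4794 0.2917] r 0.0198 72
```

View pics/w8.png

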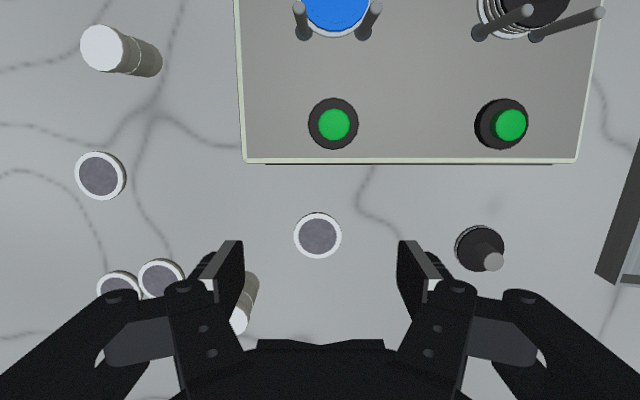

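The view shows the target sample at (317,235), B at (100,175) and C and D touching at (160,280) and (119,284). The lid fit agrees between cameras to under 1 mm. Picking sample A.

Call:
carry_out(
  rows="-33 -1 0 0;-33.4 -0.8 0 0;0 0 -50 0;0 0 -50 0;0 0 -45 0;0 0 -30 0;0 0 -14 0;0 0 -8 0;0 0 0 0;0 0 0 0",
)

```text
t: 26.22
eef_pos: [0.4294, 0.0611, 0.0021]
tool_rot: [-0.0, 0.999, 0.035, 0.001]
contact_force: [0.4, 0.3, 0.3]
gripper_width: 0.798
grasp_force: 0.0
```

Call:
carry_out(
  rows="0 0 -2.5 0;0 0 0 0;0 0 0 0",
)

```text
t: 26.6
eef_pos: [0.4287, 0.061, -0.0011]
tool_rot: [0.0, 0.999, 0.035, 0.0]
contact_force: [1.1, 0.3, -0.2]
gripper_width: 0.798
grasp_force: 0.0
```

Call:
carry_out(
  rows="0 0 0 0;0 0 0 0;0 0 0 0;0 0 0 0;0 0 0 0",
  claw=44,
)

```text
t: 27.22
eef_pos: [0.4287, 0.061, -0.0007]
tool_rot: [0.0, 0.999, 0.035, 0.0]
contact_force: [-2.1, -0.3, 7.7]
gripper_width: 0.591
grasp_force: 39.8
```

Call:
carry_out(
  rows="0 0 15 0;0 0 45 0;0 0 60 0;0 0 60 0;40 0 0 0;50 0 0 0;57 1 0 0;0 0 0 0;0 0 0 0;0 0 0 0",
)

```text
t: 28.48
eef_pos: [0.5744, 0.062, 0.1791]
tool_rot: [0.0, 0.999, 0.036, -0.0]
contact_force: [-1.0, -0.2, -0.6]
gripper_width: 0.58
grasp_force: 41.8
```

```bash
cat > held.py <<'E'
from samp import *
o=get_obs(); T=o["eef_pos"]; print("t",round(o["t"],2),"tcp",np.round(T,4),"w",round(o["gripper_width"]*85.4,1),"gf",round(o["grasp_force"],1))
c=cam("wrist"); cv2.imwrite(f"pics/{sys.argv[1]}.png",c["img"]); z=T[2]+.011
C,r,n=lid(c,proj(c,[T[0],T[1],z]),z); print("held lid",C.round(4),"r",round(r,4),n,"off",(C-T[:2]).round(4))
C,r,n=lid(c,proj(c,[.6453,.0627,float(sys.argv[2])]),float(sys.argv[2])); print("stack lid",C.round(4),"r",round(r,4),n)
E
python3 held.py w9 .069
```

```text
t 28.48 tcp [0.5744 0.062  0.1791] w 49.5 gf 41.8
held lid [0.5759 0.0618] r 0.0204 72 off [ 0.0015 -0.0003]
stack lid [0.6453 0.0627] r 0.02 0
```

Call:
carry_out(
  rows="35 0.4 0 0;34.6 0.4 0 0;0 0 -20 0;0 0 -10 0;0 0 0 0;0 0 0 0;0 0 0 0",
)

```text
t: 29.4
eef_pos: [0.6454, 0.0628, 0.1496]
tool_rot: [0.0, 0.999, 0.035, 0.001]
contact_force: [0.4, 0.4, -1.0]
gripper_width: 0.581
grasp_force: 41.8
```

Call:
carry_out(
  rows="-1 0 -20 0;0 0 -20 0;0 0 -20 0;0 0 -10 0;0 0 -6 0;0 0 -3 0;0 0 0 0;0 0 0 0;0 0 0 0",
)

```text
t: 30.52
eef_pos: [0.6445, 0.0628, 0.0702]
tool_rot: [-0.0, 0.999, 0.035, 0.0]
contact_force: [0.0, -1.0, -0.1]
gripper_width: 0.584
grasp_force: 41.8
```

Call:
carry_out(
  rows="0 0 -1.5 0;0 0 0 0;0 0 0 0",
)

```text
t: 30.9
eef_pos: [0.6445, 0.0628, 0.0685]
tool_rot: [0.0, 0.999, 0.035, 0.0]
contact_force: [0.4, -0.6, 0.8]
gripper_width: 0.585
grasp_force: 42.1
```

Call:
carry_out(
  rows="0 0 0 0;0 0 0 0;0 0 0 0;0 0 20 0;0 0 50 0;0 0 50 0;-25 0 10 0;-35 0 0 0;0 0 0 0;0 0 0 0",
  claw=68,
)

```text
t: 32.15
eef_pos: [0.5851, 0.0628, 0.1995]
tool_rot: [0.0, 0.999, 0.035, 0.001]
contact_force: [0.1, 0.4, 0.5]
gripper_width: 0.796
grasp_force: 0.0
```

```bash
cat > stack.py <<'E'
from samp import *
o=get_obs(); T=o["eef_pos"]; print("t",round(o["t"],2),"tcp",np.round(T,4),"w",round(o["gripper_width"]*85.4,1))
c=cam("wrist"); cv2.imwrite(f"pics/{sys.argv[1]}.png",c["img"]); z=float(sys.argv[2])
C,r,n=lid(c,proj(c,[.6453,.0627,z]),z); print("stack lid",C.round(4),"r",round(r,4),n)
c=cam("top")
for n_,p in dict(B=(.4794,.2914),C=(.3631,.2334),D=(.3438,.2835)).items():
    C,r,n=lid(c,proj(c,[*p,.01]),.01); print(n_,C.round(4),round(r,4),n)
E
python3 stack.py w10 .079
```

```text
t 32.15 tcp [0.5851 0.0628 0.1995] w 68.0
stack lid [0.6458 0.0625] r 0.0203 72
B [0.4794 0.2918] 0.0199 72
C [0.363  0.2333] 0.0198 72
D [0.3439 0.2836] 0.0199 72
```

Call:
carry_out(
  rows="-21 46 0 0;-21 46 0 0;-21 46 0 0;-21 46 0 0;-21.7 44.7 0 0;0 0 -40 0;0 0 -50 0;0 0 -40 0;0 0 0 0;0 0 0 0",
)

```text
t: 33.5
eef_pos: [0.4795, 0.2925, 0.0696]
tool_rot: [-0.001, 0.999, 0.035, 0.001]
contact_force: [-0.5, 0.9, 0.8]
gripper_width: 0.799
grasp_force: 0.0
```

Call:
carry_out(
  rows="0 -0.7 -30 0;0 0 -25 0;0 0 -11 0;0 0 -4.5 0;0 0 0 0;0 0 0 0;0 0 0 0",
)

```text
t: 34.38
eef_pos: [0.4789, 0.291, -0.0016]
tool_rot: [-0.0, 0.999, 0.035, 0.0]
contact_force: [-0.1, 0.5, 0.8]
gripper_width: 0.798
grasp_force: 0.0
```

Call:
carry_out(
  rows="0 0 0 0;0 0 0 0;0 0 0 0;0 0 0 0;0 0 0 0",
  claw=44,
)

```text
t: 35.0
eef_pos: [0.4787, 0.2909, -0.0015]
tool_rot: [0.0, 0.999, 0.035, 0.0]
contact_force: [-2.1, -1.4, 6.6]
gripper_width: 0.585
grasp_force: 40.3
```

Call:
carry_out(
  rows="0 0 15 0;0 0 45 0;0 0 60 0;0 0 60 0;19 -46 0 0;19 -46 0 0;19 -46 0 0;19 -46 0 0;19 -45 0 0;0 0 0 0",
)

```text
t: 36.25
eef_pos: [0.5748, 0.0565, 0.1782]
tool_rot: [0.001, 1.0, 0.031, 0.0]
contact_force: [-0.3, 0.4, -0.3]
gripper_width: 0.588
grasp_force: 41.7
```

Call:
carry_out(
  rows="0 0 0 0;0 0 0 0",
)

```text
t: 36.5
eef_pos: [0.573, 0.0636, 0.1782]
tool_rot: [-0.0, 0.999, 0.037, 0.0]
contact_force: [0.1, 0.6, -0.4]
gripper_width: 0.584
grasp_force: 41.7
```

```bash
python3 held.py w11 .079
```

```text
t 36.5 tcp [0.573  0.0636 0.1782] w 49.9 gf 41.7
held lid [0.5737 0.0632] r 0.0205 72 off [ 0.0006 -0.0004]
stack lid [0.6457 0.0625] r 0.0203 72
```

Call:
carry_out(
  rows="36 -0.3 0 0;35.7 -0.3 0 0;0 0 -10 0;0 0 -10 0;0 0 0 0;0 0 0 0;0 0 0 0",
)

```text
t: 37.42
eef_pos: [0.6452, 0.0613, 0.1583]
tool_rot: [0.0, 0.999, 0.035, 0.0]
contact_force: [0.1, -0.6, 0.4]
gripper_width: 0.585
grasp_force: 41.7
```

Call:
carry_out(
  rows="-0.3 1.5 -20 0;0 0 -20 0;0 0 -20 0;0 0 -10 0;0 0 -5 0;0 0 -4 0;0 0 0 0;0 0 0 0;0 0 0 0",
)

```text
t: 38.55
eef_pos: [0.6452, 0.0627, 0.0793]
tool_rot: [-0.0, 0.999, 0.035, 0.0]
contact_force: [-0.3, 0.0, -0.5]
gripper_width: 0.588
grasp_force: 41.7
```

Call:
carry_out(
  rows="0 0 -2 0;0 0 0 0;0 0 0 0",
)

```text
t: 38.92
eef_pos: [0.6453, 0.0628, 0.0776]
tool_rot: [0.0, 0.999, 0.035, 0.0]
contact_force: [-1.1, -0.0, 5.0]
gripper_width: 0.584
grasp_force: 42.4
```

Call:
carry_out(
  rows="0 0 0 0;0 0 0 0;0 0 0 0;0 0 20 0;0 0 50 0;0 0 40 0;-25 0 10 0;-35 0 0 0;0 0 0 0;0 0 0 0",
  claw=68,
)

```text
t: 40.17
eef_pos: [0.5858, 0.0627, 0.198]
tool_rot: [0.0, 0.999, 0.035, 0.001]
contact_force: [-0.1, 0.1, -0.5]
gripper_width: 0.796
grasp_force: 0.0
```

```bash
python3 stack.py w12 .089; python3 -c "
from h import *
print(get_obs()['q'])"
```

```text
t 40.17 tcp [0.5858 0.0627 0.198 ] w 68.0
stack lid [0.646  0.0623] r 0.0203 72
B [0.4794 0.2914] 0.02 0
C [0.3631 0.2333] 0.0198 72
D [0.3439 0.2837] 0.0199 72
[ 0.20291064  0.42365202 -0.53766478  1.77319792  0.25090701  1.0120606
 -1.93046001]
```

Call:
carry_out(
  rows="-22 17 0 10.7;-22 17 0 10.7;-22 17 0 10.7;-22 17 0 10.7;-22 17 0 10.7;-22 17 0 10.7;-22 17 0 10.7;-22 17 0 10.7;-22 17 0 10.7;-24 17.5 0 10.7",
)

```text
t: 41.52
eef_pos: [0.363, 0.2343, 0.1972]
tool_rot: [-0.0, 0.564, 0.826, 0.001]
contact_force: [0.2, 0.9, 0.9]
gripper_width: 0.8
grasp_force: 0.0
```

Call:
carry_out(
  rows="0 0 -40 0;0 0 -50 0;0 0 -30 0;0 0 0 0;0 0 0 0;0 0 0 0",
)

```text
t: 42.28
eef_pos: [0.3641, 0.2339, 0.0782]
tool_rot: [0.001, 0.566, 0.824, 0.001]
contact_force: [0.3, -0.6, 0.3]
gripper_width: 0.795
grasp_force: 0.0
```

Call:
carry_out(
  rows="-1 -0.5 -30 0;0 0 -30 0;0 0 -13 0;0 0 -6 0;0 0 0 0;0 0 0 0;0 0 0 0",
)

```text
t: 43.15
eef_pos: [0.3624, 0.2329, -0.0017]
tool_rot: [0.0, 0.566, 0.824, 0.0]
contact_force: [0.5, -0.2, -0.2]
gripper_width: 0.793
grasp_force: 0.0
```

Call:
carry_out(
  rows="0 0 0 0;0 0 0 0;0 0 0 0;0 0 0 0;0 0 0 0",
  claw=44,
)

```text
t: 43.78
eef_pos: [0.3622, 0.2327, -0.0015]
tool_rot: [0.001, 0.566, 0.824, 0.0]
contact_force: [-1.4, -2.2, 10.5]
gripper_width: 0.587
grasp_force: 39.5
```

Call:
carry_out(
  rows="0 0 15 0;0 0 45 0;0 0 60 0;20 -12 62 -5;45 -27 0 -6;45 -27 0 -6;45 -27 0 0;45 -27 0 0;45 -27 0 0;38 -23 0 0",
)

```text
t: 45.02
eef_pos: [0.6452, 0.0617, 0.176]
tool_rot: [-0.0, 0.682, 0.731, -0.0]
contact_force: [0.2, 1.1, 0.2]
gripper_width: 0.584
grasp_force: 41.8
```

Call:
carry_out(
  rows="0 0 0 0;0 0 0 0;0 0 0 0",
)

```text
t: 45.4
eef_pos: [0.6428, 0.0647, 0.1765]
tool_rot: [-0.0, 0.681, 0.732, -0.0]
contact_force: [1.0, 0.5, -0.1]
gripper_width: 0.586
grasp_force: 41.8
```

```bash
python3 held.py w13 .089; python3 -c "
from h import *
o=get_obs();print(o['q'],2*np.degrees(np.arctan2(o['tool_rot'][2],o['tool_rot'][1])))"
```

```text
t 45.4 tcp [0.6428 0.0647 0.1765] w 50.1 gf 41.8
held lid [0.6432 0.0647] r 0.0205 72 off [0.0005 0.0001]
stack lid [0.646  0.0624] r 0.0204 42
[ 0.36481743  0.61379961 -0.81162474  1.63913814  0.4872299   1.10262413
 -0.50844017] 94.16085950842282
```

Call:
carry_out(
  rows="2.2 -2 -10 0;0 0 -10 0;0 0 0 0;0 0 0 0;0 0 0 0",
)

```text
t: 46.08
eef_pos: [0.6462, 0.0615, 0.1566]
tool_rot: [0.0, 0.682, 0.732, 0.0]
contact_force: [0.2, -0.6, 0.5]
gripper_width: 0.584
grasp_force: 41.8
```

Call:
carry_out(
  rows="-1 1.2 -20 0;0 0 -20 0;0 0 -15 0;0 0 -8 0;0 0 -4 0;0 0 0 0;0 0 0 0;0 0 0 0",
)

```text
t: 47.08
eef_pos: [0.6454, 0.0627, 0.0898]
tool_rot: [0.0, 0.682, 0.732, 0.0]
contact_force: [-0.1, -0.2, 0.5]
gripper_width: 0.586
grasp_force: 41.8
```

Call:
carry_out(
  rows="0 0 -2 0;0 0 0 0;0 0 0 0",
)

```text
t: 47.45
eef_pos: [0.6453, 0.0626, 0.0877]
tool_rot: [0.0, 0.682, 0.732, 0.0]
contact_force: [-0.3, -0.6, 3.2]
gripper_width: 0.584
grasp_force: 42.3
```

Call:
carry_out(
  rows="0 0 0 0;0 0 0 0;0 0 0 0;0 0 20 0;0 0 50 0;-30 22 30 0;-45 33 0 0;-45 33 0 0;-45 33 0 0;-45 33 0 0",
  claw=68,
)

```text
t: 48.7
eef_pos: [0.4338, 0.218, 0.1887]
tool_rot: [0.001, 0.682, 0.732, 0.001]
contact_force: [0.6, 1.3, 0.8]
gripper_width: 0.793
grasp_force: 0.0
```

Call:
carry_out(
  rows="-45 33 0 0;0 0 0 0;0 0 0 0",
)

```text
t: 49.08
eef_pos: [0.3908, 0.2496, 0.1882]
tool_rot: [0.001, 0.682, 0.732, 0.001]
contact_force: [0.8, -1.0, 0.2]
gripper_width: 0.797
grasp_force: 0.0
```

```bash
cat > chk.py <<'E'
from samp import *
o=get_obs(); T=o["eef_pos"]; print("t",round(o["t"],2),"tcp",np.round(T,4))
z=float(sys.argv[2])
c=cam("top"); cv2.imwrite(f"pics/{sys.argv[1]}.png",c["img"])
C,r,n=lid(c,proj(c,[.6453,.0627,z]),z); print("stack",C.round(4),round(r,4),n)
for a in sys.argv[3:]:
    x,y=map(float,a.split(",")); C,r,n=lid(c,proj(c,[x,y,.01]),.01); print(a,C.round(4),round(r,4),n)
for r in place_of("top","cap")[:2]: print("cap",round(r["confidence"],2),at(c,r["centre"],0).round(4))
E
python3 chk.py t4 .099 .3439,.2837; python3 samp.py wrist w14 .01
```

```text
t 49.08 tcp [0.3908 0.2496 0.1882]
stack [0.6459 0.0633] 0.0197 72
.3439,.2837 [0.344  0.2845] 0.0207 30
cap 0.83 [ 0.427  -0.1217  0.    ]
cap 0.23 [0.6514 0.0685 0.    ]
t 49.17 tcp [0.3913 0.2489 0.1877] w 68.1 gf 0.0
sample 0.89 [273. 137.] [52. 54.] [0.3444 0.2837] lid [0.344  0.2829] r 0.0204 72
sample 0.36 [587. 310.] [ 47. 115.] [0.7057 0.1157] lid [0.7057 0.1157] r 0.02 0
```

Call:
carry_out(
  rows="-24 17 0 0;-23.3 17.3 0 0;0 0 -50 0;0 0 -50 0;0 0 -30 0;0 0 0 0;0 0 0 0;0 0 0 0",
)

```text
t: 50.28
eef_pos: [0.3438, 0.2845, 0.0586]
tool_rot: [0.0, 0.682, 0.731, 0.001]
contact_force: [-0.4, 0.0, 0.0]
gripper_width: 0.8
grasp_force: 0.0
```

Call:
carry_out(
  rows="0 -1 -30 0;0 0 -18 0;0 0 -8 0;0 0 -4 0;0 0 0 0;0 0 0 0;0 0 0 0",
)

```text
t: 51.15
eef_pos: [0.343, 0.283, -0.0023]
tool_rot: [0.0, 0.682, 0.732, 0.0]
contact_force: [0.3, 0.0, -0.1]
gripper_width: 0.797
grasp_force: 0.0
```

Call:
carry_out(
  rows="0 0 0 0;0 0 0 0;0 0 0 0;0 0 0 0;0 0 0 0",
  claw=44,
)

```text
t: 51.78
eef_pos: [0.3428, 0.283, -0.0021]
tool_rot: [0.0, 0.682, 0.732, 0.0]
contact_force: [-1.4, -2.5, 10.1]
gripper_width: 0.588
grasp_force: 39.7
```

Call:
carry_out(
  rows="0 0 15 0;0 0 45 0;0 0 60 0;30 -22 60 0;45 -33 0 0;45 -33 0 0;45 -33 0 0;45 -33 0 0;45 -33 0 0;46 -33 0 0",
)

```text
t: 53.02
eef_pos: [0.6414, 0.064, 0.1703]
tool_rot: [-0.0, 0.682, 0.732, -0.0]
contact_force: [1.2, 1.0, -0.1]
gripper_width: 0.584
grasp_force: 41.8
```

Call:
carry_out(
  rows="0 0 0 0;0 0 0 0;0 0 0 0",
)

```text
t: 53.4
eef_pos: [0.6392, 0.067, 0.1706]
tool_rot: [-0.0, 0.681, 0.732, -0.0]
contact_force: [-0.6, 0.2, -0.5]
gripper_width: 0.586
grasp_force: 41.9
```

```bash
python3 held.py w15 .099
```

```text
t 53.4 tcp [0.6392 0.067  0.1706] w 50.0 gf 41.9
held lid [0.6396 0.0666] r 0.0206 72 off [ 0.0005 -0.0004]
stack lid [0.6457 0.063 ] r 0.0203 39
```

Call:
carry_out(
  rows="5.3 -3.5 -10 0;0 0 -10 0;0 0 0 0;0 0 0 0;0 0 0 0",
)

```text
t: 54.08
eef_pos: [0.6457, 0.0621, 0.1507]
tool_rot: [0.0, 0.682, 0.732, 0.0]
contact_force: [0.6, 0.7, -0.3]
gripper_width: 0.59
grasp_force: 41.9
```

Call:
carry_out(
  rows="-0.6 0.8 -20 0;0 0 -18 0;0 0 -9 0;0 0 -4 0;0 0 -2.5 0;0 0 0 0;0 0 0 0;0 0 0 0",
)

```text
t: 55.08
eef_pos: [0.6451, 0.0627, 0.0971]
tool_rot: [0.0, 0.682, 0.732, 0.0]
contact_force: [-0.2, 0.0, -0.3]
gripper_width: 0.588
grasp_force: 42.0
```

Call:
carry_out(
  rows="0 0 0 0;0 0 0 0;0 0 0 0;0 0 20 0;0 0 50 0;-40 -40 30 0;-40 -45 0 0;-40 -45 0 0;-40 -45 0 0;-40 -45 0 0",
  claw=68,
)

```text
t: 56.32
eef_pos: [0.4451, -0.1576, 0.1975]
tool_rot: [0.001, 0.682, 0.732, -0.0]
contact_force: [-0.2, -0.8, -0.1]
gripper_width: 0.796
grasp_force: 0.0
```

Call:
carry_out(
  rows="-5 -23 0 0;0 0 0 0;0 0 0 0;0 0 0 0",
)

```text
t: 56.82
eef_pos: [0.4418, -0.1777, 0.1966]
tool_rot: [0.0, 0.681, 0.733, 0.0]
contact_force: [0.3, 0.5, -0.1]
gripper_width: 0.795
grasp_force: 0.0
```

```bash
python3 chk.py t5 .109; cat > capm.py <<'E'
from samp import *
o=get_obs(); T=o["eef_pos"]; print("tcp",np.round(T,4))
for cn in sys.argv[2].split(","):
    c=cam(cn); cv2.imwrite(f"pics/{sys.argv[1]}{cn}.png",c["img"])
    for r in outline_of(cn,"cap")[:2]:
        k=max(cv2.findContours(r["pixels"].astype(np.uint8),0,2)[0],key=cv2.contourArea); e=cv2.fitEllipse(k)
        print(cn,round(r["confidence"],2),np.round(e[0],1),np.round(e[1],1),at(c,e[0],.012).round(4))
    for r in place_of(cn,"cap")[:2]: print(cn,"origin",round(r["confidence"],2),np.round(r["centre"],1),at(c,r["centre"],0).round(4))
E
python3 capm.py cap1 wrist,top
```

```text
t 56.83 tcp [ 0.4418 -0.1777  0.1966]
stack [0.6458 0.0631] 0.0198 72
cap 0.75 [ 0.4321 -0.1186  0.    ]
tcp [ 0.4415 -0.1781  0.1964]
wrist 0.68 [308.9 109.9] [53.4 54.4] [ 0.4268 -0.1162  0.012 ]
wrist 0.54 [515.6 103.5] [212.  248.9] [ 0.6244 -0.0946  0.012 ]
wrist origin 0.93 [307.3 110.3] [ 0.4249 -0.1168  0.    ]
top 0.73 [385.5 235.5] [18.1 19.2] [ 0.4268 -0.1157  0.012 ]
top origin 0.69 [289.7 264.7] [0.3544 0.1395 0.    ]
top origin 0.65 [385.4 233.9] [ 0.431  -0.1175  0.    ]
```

View pics/cap1wrist.png

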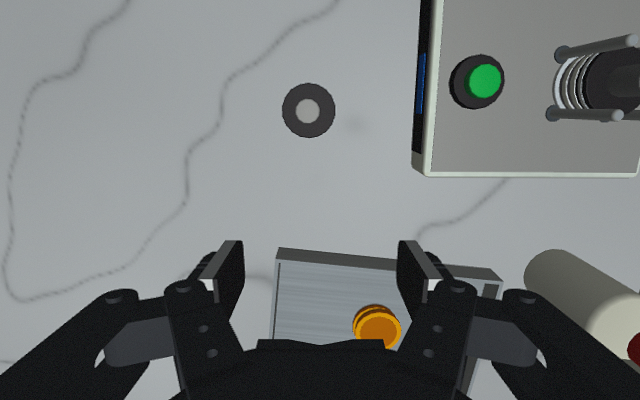

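The cap is at (308,110) with the knob upright, and the ambers are still in the tray. Gripping the knob.

Call:
carry_out(
  rows="-7 31 0 0;-7.5 31 0 0;0 0 -50 0;0 0 -50 0;0 0 -30 0;0 0 0 0;0 0 0 0;0 0 0 0",
  claw=48,
)

```text
t: 58.22
eef_pos: [0.4276, -0.1177, 0.0676]
tool_rot: [0.001, 0.682, 0.731, 0.001]
contact_force: [0.8, 0.2, 0.5]
gripper_width: 0.558
grasp_force: 0.0
```

Call:
carry_out(
  rows="-0.5 1.5 -30 0;0 0 -13 0;0 0 -8 0;0 0 0 0;0 0 0 0;0 0 0 0",
)

```text
t: 58.98
eef_pos: [0.4263, -0.116, 0.0157]
tool_rot: [0.0, 0.682, 0.732, 0.0]
contact_force: [0.1, -0.3, -0.4]
gripper_width: 0.563
grasp_force: 0.0
```

Call:
carry_out(
  rows="0 0 0 0;0 0 0 0;0 0 0 0;0 0 0 0;0 0 0 0",
  claw=15,
  force=50,
)

```text
t: 59.6
eef_pos: [0.426, -0.1159, 0.0156]
tool_rot: [0.0, 0.682, 0.732, -0.0]
contact_force: [-1.6, 0.3, 6.1]
gripper_width: 0.24
grasp_force: 48.6
```

Call:
carry_out(
  rows="0 0 15 0;0 0 45 0;0 0 60 0;0 0 60 0;40 33 0 0;40 33 0 0;45 37 0 0;45 37 0 0;40 33 0 0;9 6 0 0",
)

```text
t: 60.85
eef_pos: [0.646, 0.0669, 0.1947]
tool_rot: [-0.001, 0.68, 0.733, 0.001]
contact_force: [-1.1, -0.6, -1.4]
gripper_width: 0.239
grasp_force: 49.3
```

Call:
carry_out(
  rows="0 0 0 0;0 0 0 0;0 0 0 0",
)

```text
t: 61.22
eef_pos: [0.6443, 0.0615, 0.1953]
tool_rot: [0.0, 0.682, 0.731, -0.001]
contact_force: [-0.4, 0.4, -1.6]
gripper_width: 0.24
grasp_force: 49.3
```

```bash
python3 - <<'E'
from samp import *
o=get_obs(); T=o["eef_pos"]; print("tcp",np.round(T,4),o["gripper_width"]*85.4,o["grasp_force"])
c=cam("wrist"); cv2.imwrite("pics/cap2.png",c["img"])
for z in (T[2]-.0156,T[2]-.0036,T[2]+.0244): print(proj(c,[T[0],T[1],z]).round(1))
for r in outline_of("wrist","cap")[:2]:
    k=max(cv2.findContours(r["pixels"].astype(np.uint8),0,2)[0],key=cv2.contourArea); e=cv2.fitEllipse(k); print(r["confidence"],e,at(c,e[0],T[2]-.0036))
for r in place_of("wrist","cap")[:2]: print(r,at(c,r["centre"],T[2]-.0156))
E
```

```text
tcp [0.6443 0.0615 0.1953] 20.52830597015864 49.32547330856323
[319.1 239.3]
[319.1 249. ]
[318.8 278.3]
0.8 ((320.3026428222656, 243.59970092773438), (96.23450469970703, 108.610595703125), 4.243372917175293) [0.64472051 0.06433851 0.19170233]
{'centre': [319.7, 242.2], 'confidence': 0.75} [0.64471753 0.05997459 0.17970233]
```

View pics/cap2.png

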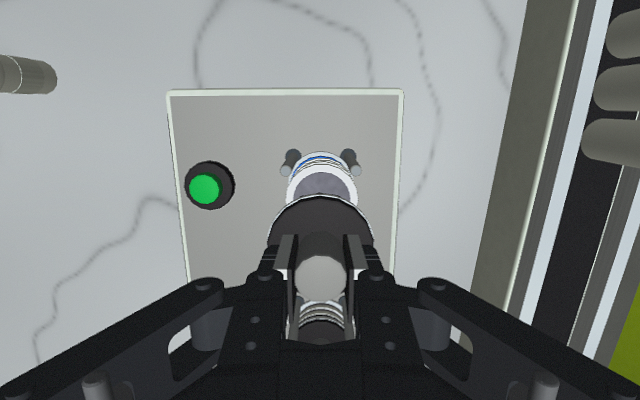

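Call:
carry_out(
  rows="0.7 1.2 -20 0;0 0 -20 0;0 0 0 0;0 0 0 0;0 0 0 0",
)

```text
t: 62.0
eef_pos: [0.6461, 0.0647, 0.1558]
tool_rot: [0.0, 0.682, 0.732, 0.0]
contact_force: [0.1, 0.4, -0.8]
gripper_width: 0.237
grasp_force: 49.3
```

Call:
carry_out(
  rows="-0.8 -1.9 0 0;0 0 -10 0;0 0 -10 0;0 0 -6 0;0 0 -4 0;0 0 0 0;0 0 0 0;0 0 0 0",
)

```text
t: 63.0
eef_pos: [0.6449, 0.0625, 0.1253]
tool_rot: [0.0, 0.682, 0.732, 0.0]
contact_force: [-0.0, -0.1, -0.8]
gripper_width: 0.238
grasp_force: 49.3
```

Call:
carry_out(
  rows="0 0 -1 0;0 0 0 0;0 0 0 0",
)

```text
t: 63.38
eef_pos: [0.645, 0.0625, 0.1247]
tool_rot: [0.0, 0.682, 0.732, 0.0]
contact_force: [-1.5, -0.8, 5.8]
gripper_width: 0.235
grasp_force: 50.0
```

Call:
carry_out(
  rows="0 0 0 0;0 0 0 0;0 0 0 0;0 0 20 0;0 0 50 0;-40 -40 10 0;-35 -35 0 0;0 0 0 0;0 0 0 0;0 0 0 0",
  claw=50,
)

```text
t: 64.62
eef_pos: [0.5707, -0.0111, 0.2049]
tool_rot: [0.0, 0.681, 0.732, 0.001]
contact_force: [0.2, 0.2, -0.3]
gripper_width: 0.586
grasp_force: 0.0
```

```bash
python3 - <<'E'
from samp import *
o=get_obs(); T=o["eef_pos"]; print("tcp",np.round(T,4),o["gripper_width"]*85.4)
c=cam("wrist"); h=hsv(c)
for p,a in blobs(c,inrange(h,(45,120,60),(85,255,255)),150): print("btn",p,at(c,p,.073).round(4))
for k,z in(("cap",.121),):
  for r in outline_of("wrist",k)[:2]:
    kk=max(cv2.findContours(r["pixels"].astype(np.uint8),0,2)[0],key=cv2.contourArea); e=cv2.fitEllipse(kk); print(r["confidence"],e,at(c,e[0],z))
s=cam("side")["img"][130:330,240:440]; w=c["img"]
cv2.imwrite("pics/cap3.png",np.hstack([cv2.resize(s,(400,400),interpolation=2),cv2.resize(w,(400,250))[:].copy() if 0 else cv2.copyMakeBorder(cv2.resize(w,(400,250)),0,150,0,0,0)]))
E
```

```text
tcp [ 0.5707 -0.0111  0.2049] 50.02867788954486
btn [299.47215496 103.19975787] [0.5501 0.0561 0.073 ]
btn [302.13282443 263.46412214] [ 0.5603 -0.083   0.073 ]
0.73 ((437.83355712890625, 103.6304702758789), (75.82589721679688, 82.71092987060547), 49.527252197265625) [0.64397687 0.06224079 0.121     ]
```

View pics/cap3.png

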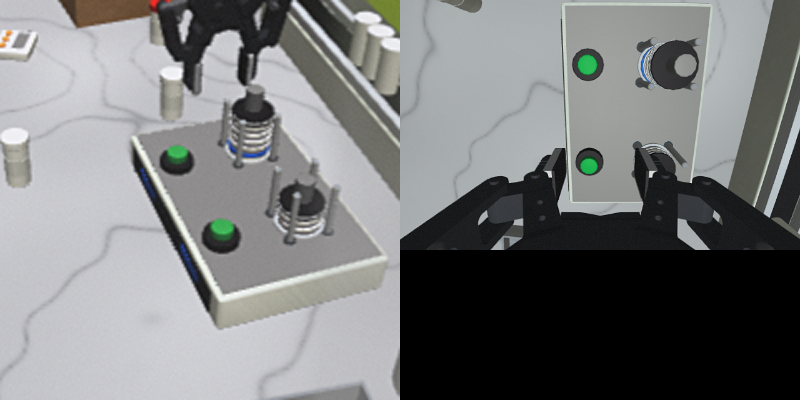

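Call:
carry_out(
  rows="-10 33 0 0;-10 34 0 0;0 0 -40 0;0 0 -40 0;0 0 -25 0;0 0 0 0;0 0 0 0;0 0 0 0",
  claw=0,
)

```text
t: 65.78
eef_pos: [0.5508, 0.0548, 0.1005]
tool_rot: [0.001, 0.682, 0.732, 0.001]
contact_force: [-0.3, 0.7, 0.1]
gripper_width: 0.001
grasp_force: 0.0
```

Call:
carry_out(
  rows="0 1 -15 0;0 0 -10 0;0 0 -5 0;0 0 -4 0;0 0 -2 0;0 0 0 0;0 0 0 0",
)

```text
t: 66.65
eef_pos: [0.5503, 0.0554, 0.0697]
tool_rot: [0.003, 0.682, 0.732, -0.002]
contact_force: [-23.6, -9.1, 73.3]
gripper_width: 0.001
grasp_force: 36.3
```

Call:
carry_out(
  rows="0 0 2 0;0 0 0 0",
)

```text
t: 66.9
eef_pos: [0.5502, 0.0554, 0.0701]
tool_rot: [0.002, 0.682, 0.732, -0.001]
contact_force: [-17.8, -6.5, 55.3]
gripper_width: 0.0
grasp_force: 27.6
```

Call:
carry_out(
  rows="0 0 2 0;0 0 0 0",
)

```text
t: 67.15
eef_pos: [0.5501, 0.0554, 0.0705]
tool_rot: [0.002, 0.682, 0.732, -0.001]
contact_force: [-12.1, -5.6, 38.6]
gripper_width: -0.003
grasp_force: 19.1
```

Call:
carry_out(
  rows="0 0 2 0;0 0 0 0",
)

```text
t: 67.4
eef_pos: [0.55, 0.0553, 0.0708]
tool_rot: [0.001, 0.682, 0.732, -0.001]
contact_force: [-6.8, -2.1, 20.9]
gripper_width: -0.001
grasp_force: 10.7
```

```bash
python3 - <<'E'
from h import *
s=cam("side")["img"][160:260,270:400]
w=cam("wrist")["img"][150:350,220:420]
cv2.imwrite("pics/btn.png",np.hstack([cv2.resize(s,(520,400),interpolation=2),cv2.resize(w,(280,280)) if 0 else cv2.copyMakeBorder(cv2.resize(w,(280,280)),0,120,0,0,0)]))
E
```

```text
(no output)
```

View pics/btn.png

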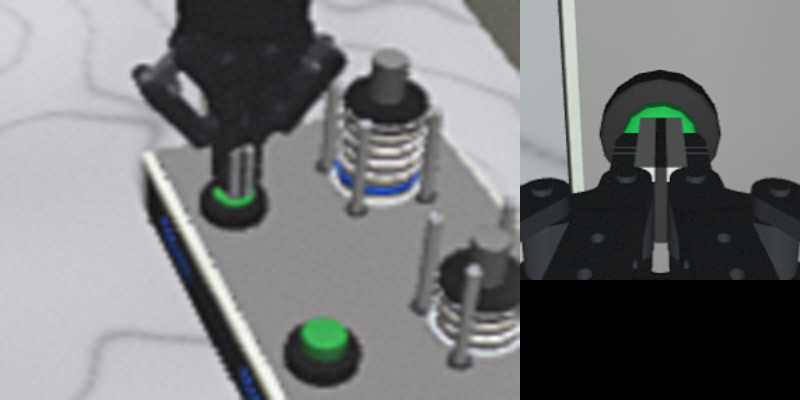

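```bash
cat > gb.py <<'E'
from h import *
o=get_obs(); T=o["eef_pos"]; print("tcp",np.round(T,4),np.round(o["contact_force"],1))
c=cam("wrist"); h=hsv(c); m=inrange(h,(45,100,40),(85,255,255)); m[:,:240]=0; m[:,400:]=0
ys,xs=np.where(m)
if len(ys): print("green rows",ys.min(),ys.max(),"cols",xs.min(),xs.max(),len(ys))
for z in (.073,.071,.069,.067,.065):
    P=[proj(c,[.5505+.013*np.cos(a),.0562+.013*np.sin(a),z]) for a in np.linspace(0,6.28,73)]; P=np.array(P); print(z,"rows",P[:,1].min().round(1),"cols",P[:,0].min().round(1),P[:,0].max().round(1))
E
python3 gb.py
```

```text
tcp [0.5499 0.0554 0.0708] [-5.9 -3.5 22. ]
green rows 222 244 cols 293 345 576
0.073 rows 225.8 cols 291.9 348.8
0.071 rows 224.3 cols 292.3 348.4
0.069 rows 222.8 cols 292.6 348.1
0.067 rows 221.3 cols 293.0 347.7
0.065 rows 219.9 cols 293.3 347.4
```

Call:
carry_out(
  rows="0 0 2 0;0 0 0 0;0 0 0 0",
)

```text
t: 67.92
eef_pos: [0.5498, 0.0553, 0.0711]
tool_rot: [0.0, 0.682, 0.732, -0.0]
contact_force: [-1.0, -0.6, 5.9]
gripper_width: 0.003
grasp_force: 2.8
```

Call:
carry_out(
  rows="0 0 2 0;0 0 0 0;0 0 0 0",
)

```text
t: 68.3
eef_pos: [0.5499, 0.0554, 0.0731]
tool_rot: [0.0, 0.682, 0.732, -0.0]
contact_force: [-0.6, -1.7, 3.0]
gripper_width: -0.0
grasp_force: 1.6
```

Call:
carry_out(
  rows="0 0 2 0;0 0 0 0;0 0 0 0",
)

```text
t: 68.68
eef_pos: [0.5498, 0.0554, 0.0752]
tool_rot: [0.0, 0.682, 0.732, -0.0]
contact_force: [0.0, -1.7, 1.7]
gripper_width: -0.0
grasp_force: 1.1
```

```bash
python3 gb.py
```

```text
tcp [0.5498 0.0554 0.0752] [ 0.  -1.7  1.7]
green rows 220 244 cols 294 346 717
0.073 rows 222.6 cols 292.9 348.2
0.071 rows 221.1 cols 293.2 347.9
0.069 rows 219.7 cols 293.6 347.5
0.067 rows 218.4 cols 293.9 347.2
0.065 rows 217.0 cols 294.2 346.9
```

Call:
carry_out(
  rows="0 0 8 0;0 0 0 0;0 0 0 0",
)

```text
t: 69.1
eef_pos: [0.5497, 0.0556, 0.0832]
tool_rot: [-0.0, 0.682, 0.732, 0.0]
contact_force: [-0.7, -0.1, -0.5]
gripper_width: 0.001
grasp_force: 0.0
```

```bash
python3 gb.py
```

```text
tcp [0.5497 0.0556 0.0832] [-0.7 -0.1 -0.5]
green rows 215 244 cols 295 346 927
0.073 rows 217.5 cols 294.4 347.0
0.071 rows 216.2 cols 294.7 346.7
0.069 rows 214.9 cols 295.0 346.4
0.067 rows 213.6 cols 295.2 346.1
0.065 rows 212.4 cols 295.5 345.8
```

The force rises at the spring rate (1.7 N, 3.0 N, about 4.5 N over roughly 4 mm), then meets a hard stop, so the button was fully down. I'll retreat and do a final check.

Call:
carry_out(
  rows="0 0 40 0;0 0 50 0;-30 -40 40 0;-20 -40 0 0;-20 -40 0 0;0 -40 0 0;0 0 0 0;0 0 0 0",
)

```text
t: 70.15
eef_pos: [0.4805, -0.1029, 0.2122]
tool_rot: [-0.0, 0.682, 0.732, 0.0]
contact_force: [1.1, 0.8, -0.4]
gripper_width: -0.003
grasp_force: 0.0
```

```bash
python3 - <<'E'
from h import *
o=get_obs(); print(o["t"],o["eef_pos"])
s=cam("side"); t=cam("top"); w=cam("wrist")
for n,c in (("top",t),("side",s)):
    for p,a in blobs(c,inrange(hsv(c),(8,150,80),(25,255,255)),150): print(n,"amber",at(c,p,.02).round(4),a)
for cn,c in (("wrist",w),("top",t)):
  for r in outline_of(cn,"cap")[:3]:
    kk=max(cv2.findContours(r["pixels"].astype(np.uint8),0,2)[0],key=cv2.contourArea); e=cv2.fitEllipse(kk); print(cn,round(r["confidence"],2),at(c,e[0],.121).round(4))
a=cv2.resize(s["img"][150:270,300:440],(466,400),interpolation=2); b=cv2.resize(t["img"][100:300,150:500],(334,191))
cv2.imwrite("pics/fin.png",np.hstack([a,cv2.copyMakeBorder(b,0,209,0,0,0)]))
E
```

```text
70.15 [ 0.48053485 -0.10288326  0.21221587]
side amber [ 0.5144 -0.3524  0.02  ] 792
wrist 0.87 [0.6458 0.0617 0.121 ]
wrist 0.2 [ 0.5849 -0.0432  0.121 ]
top 0.6 [0.6448 0.0605 0.121 ]
```

View pics/fin.png

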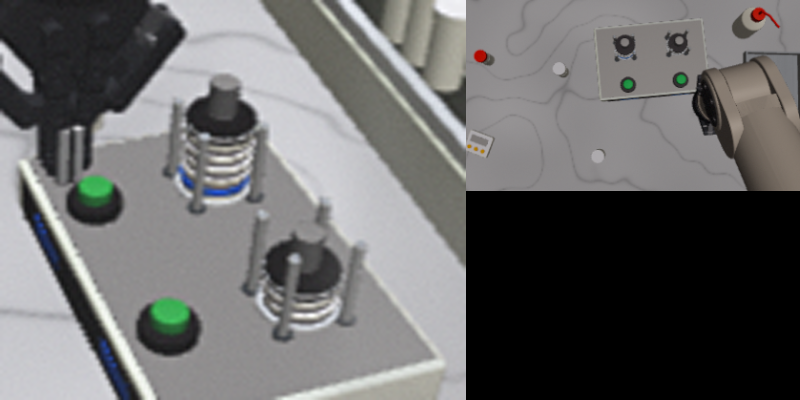

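The stack is complete and level in the left bay, with blue at the bottom, four samples and the cap on top at (222,100). The ambers are in the tray and the bystanders are in place.

```bash
python3 -c "
from station import *
print(hand_in())"
```

```text
the job is handed in; nothing more can be done
None
```

I handed the job in and no verdict came back: both amber dishes are in the discard tray, and the left bay holds the control dish, all four sample dishes and the free cap, stacked level. I pressed its start button to the hard stop, judging full travel from the force reading. The running bay and the bystanders looked undisturbed.

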